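Sweep the spacer collars through the gate

TASK

Sweep the three small steel collars (the flat rings) across the sorting board, through the gate in its fence and into the pocket behind it, one at a time: let each one drop in and lie in the pocket before the next goes through. Push them along the board with the fingers, never pick one up, and leave the solid disc and everything else where it is.

Things in the scene. Friction and masses are not known exactly. Their poses are not given: they have to be found in the camera images.
- board: plywood sorting board, fixed. Origin at table height below the gate's centre; x points through the gate into the pocket (away from the robot, turned up to 0.35 rad), y along the fence, z up. Flat top 75 mm above the table, x = -190 to -6 mm, y = -220 to 220 mm, no rim at back or sides. Wooden fence along the far edge, x = 0 to 8 mm, 15 mm above the top
- gate (a point): centre of the gate at board-top height, 75 mm straight above the board's origin. The gate is a 52 mm wide gap in the fence (y = -26 to 26 mm). The board top ends at board x = -6 mm and drops straight into the pocket: a collar pushed until its centre is past that edge tips and falls in by itself
- pocket (a point): centre of the pocket's floor, 6 mm above the table. The pocket is an open wooden box behind the gate, inside board x = -6 to 64 mm, y = -56 to 56 mm; outer walls 6 mm thick, as high as the board top
- collar_a: one of three like steel spacer collars: a plain flat ring, 36 mm outside, 22 mm hole, 10 mm thick, about 50 g, lying flat on the board 0.11 to 0.14 m from the gate. Origin: centre of its underside
- collar_a_mid (a point): the middle of collar_a, half way up its thickness
- collar_b: one of three like steel spacer collars: a plain flat ring, 36 mm outside, 22 mm hole, 10 mm thick, about 50 g, lying flat on the board 0.11 to 0.14 m from the gate. Origin: centre of its underside
- collar_b_mid (a point): the middle of collar_b, half way up its thickness
- collar_c: one of three like steel spacer collars: a plain flat ring, 36 mm outside, 22 mm hole, 10 mm thick, about 50 g, lying flat on the board 0.11 to 0.14 m from the gate. Origin: centre of its underside
- collar_c_mid (a point): the middle of collar_c, half way up its thickness
- disc: solid steel disc without a hole, 44 mm diameter, 10 mm thick, lying on the board among the collars; it stays. Origin: centre of underside
- jar: small clear jar with a white cap, 38 mm diameter, 45 mm high, standing near the +y end of the fence. Origin: centre of underside
- standoff: aluminium stand-off, 30 mm wide foot, 42 mm high, standing near the -y end of the fence. Origin: centre of underside
- glue: white glue bottle, 54 mm diameter, 150 mm high, on the table to the left. Origin: centre of underside
- planter: terracotta cup, 90 mm wide, 85 mm high, on the table to the right. Origin: centre of underside

How it is judged:
By the outcome, as a careful person would: the job done as asked, in the order asked, and still so for the second after the job is handed in, with the robot touching nothing.
It also fails if it takes over 64 s, if anything falls off the work surface, if the arm or the gripper's body presses on something with over 40 N, if the wrist force passes 120 N, or if a joint passes its speed limit or range.

ROBOT

A 6-joint arm with a two-finger parallel gripper is mounted at the origin on the work surface. World frame = base frame: x ahead of the robot, y to its left, z up, the work surface at z = 0. Lengths are in m, angles in degrees, forces in N, time in s.
With the tool pointing down it reaches from about 0.3 to 0.75 m from the base axis. Payload 8.5 kg.
Tool frame: the origin (TCP) lies on the centre line of the jaws, within the pads' length; the fingertips stand 22 mm ahead of it and the grasp point (between the pads) lies 3 mm ahead of it (env.tip_reach is the distance from the TCP to the fingertips, in m); y points along the fingers, z is the direction in which the jaws open and shut, and the axes are right-handed (so a half turn about y gives the same grasp; the last joint's range is limited). The gripper opens to 85 mm and grips with 20 to 120 N. Pads are 22 mm wide; open, the fingers measure 114 mm over their backs; the gripper's body (76 mm by 85 mm) begins 54 mm behind the grasp point. The pads swing forward as they close: fully open they stand 13 mm farther back than shut.
Start: joints at [-77.538, 21.807, 74.336, -0, 83.858, -12.336], TCP at [0.231, -0.499, 0.233] pointing down, gripper open.
Joint ranges: [-178.18, 178.18], [-50.72, 133.34], [12.68, 142.11], [-81.47, 261.47], [9.98, 163.14], [-165.26, 165.26]. Speed limits (degrees/s): [136.94, 136.94, 180, 180, 180, 180].

INTERFACE

Orientations are given as a 3x3 rotation matrix whose columns are the frame's x, y, z axes.
In Python, from rig import env, get_image gives the robot as it stands. The module is installed in compiled form; this text tells all that it offers.
- The arm moves only by the tool carry_out, never from a script. Its argument "targets" is a list that holds one entry, the list of rows, each a list of 7 numbers: the closure, from 0 (fully open) to 1 (shut), then the shift along the world's x, y, z in mm, then the turn, a rotation vector about the world's x, y, z in degrees. In form: [[[claw, dx, dy, dz, ax, ay, az], ...]]. A call has 1 to 20 rows; each row is the pose to reach, as a shift and turn from the pose commanded when the call began; what a row does not reach only later rows make up. A row lasts 1/12 s, in which the tool goes at most 41.7 mm and 7.16 degrees, less where a joint would pass 70% of its speed; a pose out of reach is approached as far as the arm can. A call with a gripper value outside its range is refused whole. The fingers move at their own pace and stop on an object; "squeeze" is the grip in N (left out, the last holds). Time passes only in rows, so rows that repeat a pose let the fingers close. It gives the time, the measured TCP pose, the force and the opening at its end, in the units of the state.
- env.observe(): the state, without advancing time (a new reading comes with each control period).
- get_image(name): name is "scene" or "top"; returns a dict with "img" (384x512x3 uint8, red, green, blue), "fx", "fy", "cx", "cy" (pixels), "rvec" (rotation vector, rad) and "tvec" (3), from world to camera coordinates, as OpenCV has them. Camera axes: x right, y down, z forward; pixel columns grow to the right and rows downward; lengths in m; the calibration is good to about 2 mm. A picture is of the moment at which its call begins. There is no depth.
- env.close_job(): hands the job in, once; it reports no verdict.
The state is a dict: "time_s": time; "q": joint angles; "qvel": joint speeds; "joint_efforts": joint torques, N m; "position": TCP position; "tool_rot": TCP orientation; "ft_force": force on the tool from outside, world axes, zero at the start; "wrist_torque": the same for the moment, N m; "grip_width": finger opening in m.
Only numpy, scipy, OpenCV 4.12 (cv2) and the standard library are available. Lean on these libraries where they do the work, as an engineer would, in place of code of your own. Each camera call takes 0.05 s, during which the arm holds its last target.

## Working session

There is one attempt and no reset: what is moved stays moved. The work goes in short steps, Python scripts to look and compute and a tool call to move; the robot and the scene stay as the last step left them, time stands still between calls to the robot, and variables do not carry over. Pictures are saved under pics/ and viewed, and the job is handed in when it is done.

Besides the shell and the picture viewer there is one more tool, called after ">>>" as name(argument=value, ...), one argument or row to a line, values as JSON. carry_out: Moves the arm, as the interface text tells. Its arguments: {"type":"object","properties":{"targets":{"type":"array"},"squeeze":{"type":"number"}},"required":["targets"]}

```bash
mkdir -p pics; python3 - <<'E'
from rig import env,get_image
import cv2,pickle
for n in("scene","top"):
    d=get_image(n); cv2.imwrite(f"pics/{n}0.png",d["img"][:,:,::-1]); pickle.dump(d,open(n+".pkl","wb"))
    print({k:v for k,v in d.items() if k!="img"})
o=env.observe();print(o,env.tip_reach)
E
```

```text
{'fx': 430.15288814213335, 'fy': 430.15288814213335, 'cx': 252.0235210549353, 'cy': 192.35961399080597, 'rvec': array([ 2.1816393 ,  0.61379928, -0.2672817 ]), 'tvec': array([-0.51155462, -0.16353517,  1.48982338])}
{'fx': 419.8618677248278, 'fy': 419.8618677248278, 'cx': 265.7097726903154, 'cy': 187.68964065503036, 'rvec': array([ 2.20314245, -2.17541895,  0.10773659]), 'tvec': array([-0.01751916,  0.59368738,  1.35445782])}
{'time_s': 0.1, 'q': array([-7.75375474e+01,  2.18376496e+01,  7.43785124e+01, -3.34735005e-04,
        8.38584814e+01, -1.23350562e+01]), 'qvel': array([-0.02504765,  0.05085409, -0.19267779, -0.07566253, -0.13965768,
        0.12253629]), 'joint_efforts': array([ 5.51627410e-03, -4.49215364e+01, -2.31656581e+01, -1.22800011e-04,
        3.62811661e-03,  7.96521729e-07]), 'position': array([ 0.23062309, -0.49902997,  0.23197983]), 'tool_rot': array([[-9.07795491e-01, -2.86809585e-04,  4.19413000e-01],
       [-4.19413010e-01,  1.27082141e-03, -9.07794642e-01],
       [-2.72634817e-04, -9.99999151e-01, -1.27393762e-03]]), 'ft_force': array([-0.37266421,  0.40429092,  0.27080288]), 'wrist_torque': array([-0.04602259,  0.00917343, -0.06645098]), 'grip_width': 0.08574276032560962} 0.022
```

View pics/scene0.png

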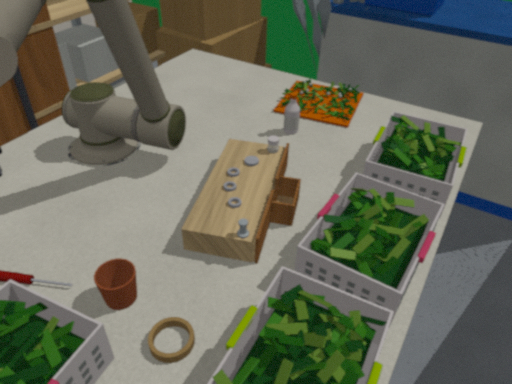

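View pics/top0.png

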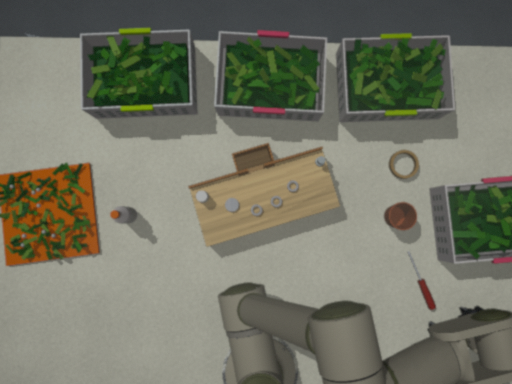

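```bash
python3 - <<'E'
import cv2
i=cv2.imread("pics/top0.png"); c=i[60:260,165:365]
cv2.imwrite("pics/top0c.png",cv2.resize(c,(600,600),interpolation=cv2.INTER_CUBIC))
E
```

```text
(no output)
```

View pics/top0c.png

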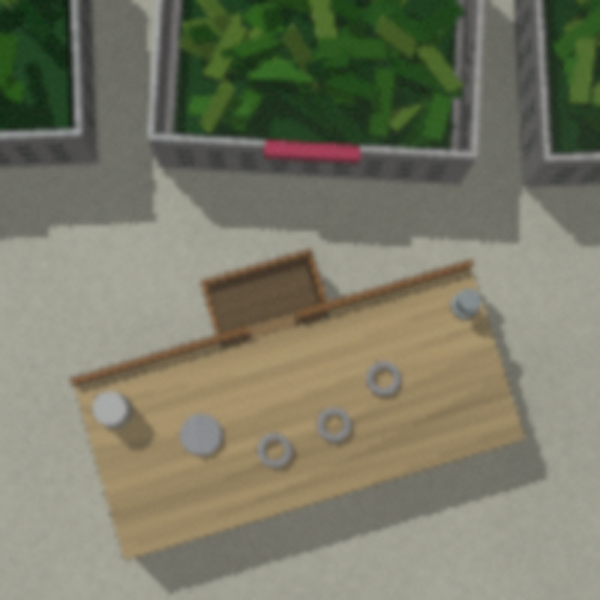

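```bash
cat > h.py <<'E'
import cv2,numpy as np
def ray(d,u,v,z):
    R,_=cv2.Rodrigues(d["rvec"]);K=np.array([[d["fx"],0,d["cx"]],[0,d["fy"],d["cy"]],[0,0,1]])
    C=-R.T@d["tvec"]; r=R.T@np.linalg.inv(K)@[u,v,1.]
    return C+r*(z-C[2])/r[2]
def proj(d,P):
    K=np.array([[d["fx"],0,d["cx"]],[0,d["fy"],d["cy"]],[0,0,1]])
    return cv2.projectPoints(np.array(P,float).reshape(-1,3),d["rvec"],d["tvec"],K,None)[0][:,0]
E
python3 - <<'E'
import cv2,pickle
t=pickle.load(open("top.pkl","rb"));s=pickle.load(open("scene.pkl","rb"))
a=t["img"][140:250,185:345,::-1];cv2.imwrite("pics/tc.png",cv2.resize(a,(800,550),interpolation=cv2.INTER_CUBIC))
a=s["img"][130:260,175:305,::-1];cv2.imwrite("pics/sc.png",cv2.resize(a,(600,600),interpolation=cv2.INTER_CUBIC))
E
```

```text
(no output)
```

View pics/tc.png

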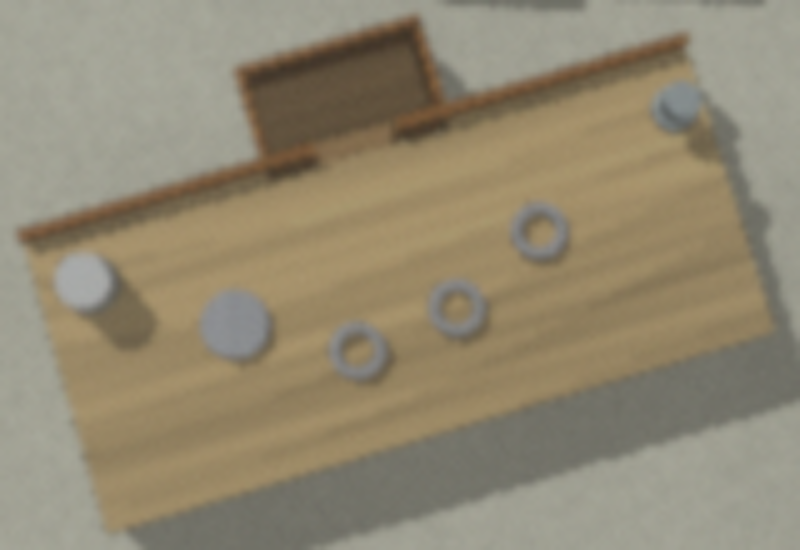

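View pics/sc.png

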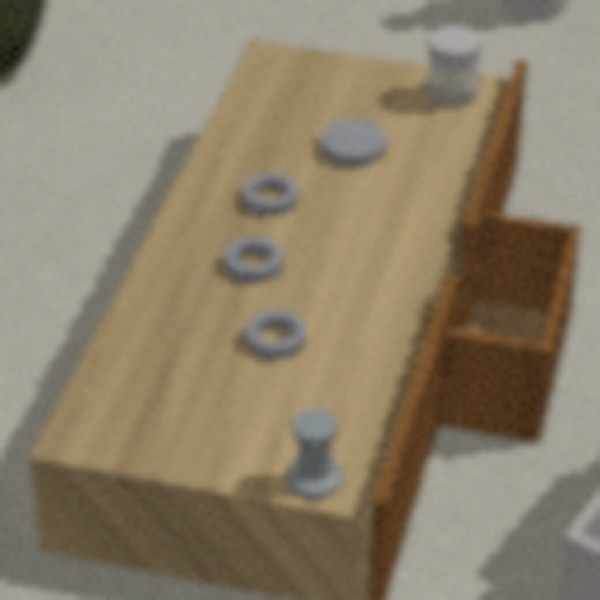

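```bash
cat > fit.py <<'E'
import numpy as np,pickle
from scipy.optimize import least_squares
from h import *
t=pickle.load(open("top.pkl","rb"));s=pickle.load(open("scene.pkl","rb"))
T=lambda u,v:(185+(u+.5)/5-.5,140+(v+.5)/5-.5)
k=600/130
S=lambda u,v:(175+(u+.5)/k-.5,130+(v+.5)/k-.5)
P=[[-.19,.22,.075],[-.19,-.22,.075],[.008,.22,.09],[.008,-.22,.09],[.07,.062,.075],[.07,-.062,.075]]
tp=[T(*p) for p in[(110,531),(773,331),(18,232),(684,36),(238,70),(418,16)]]
sp=[S(*p) for p in[(252,40),(35,458),(522,62),None or (385,600),(578,230),(555,348)]]
W=lambda p,X:np.array([[p[0]+np.cos(p[2])*a-np.sin(p[2])*b,p[1]+np.sin(p[2])*a+np.cos(p[2])*b,c] for a,b,c in X])
ft=lambda p:(proj(t,W(p,P))-tp).ravel()
idx=[0,1,2,4,5]
fs=lambda p:(proj(s,W(p,P))-sp)[idx].ravel()
for n,f in(("t",ft),("s",fs),("b",lambda p:np.r_[ft(p),fs(p)])):
    r=least_squares(f,[.55,0,.28],loss="soft_l1");print(n,r.x,f(r.x).round(1))
    b=r.x
R=np.array([[np.cos(b[2]),-np.sin(b[2])],[np.sin(b[2]),np.cos(b[2])]])
for n,u,v,u2,v2,z in(("disc",236,325,352,140,.085),("c1",359,351.5,268,192,.085),("c2",458,308.5,252,257,.085),("c3",540,231.5,275,333,.085),("jarcap",85,281,455,42,.12),("stand",683,103,315,425,.117)):
    a=ray(t,*T(u,v),z);c=ray(s,*S(u2,v2),z)
    print(n,a.round(4),c.round(4),"board mm",(1e3*R.T@(a[:2]-b[:2])).round(1),(1e3*R.T@(c[:2]-b[:2])).round(1))
E
python3 fit.py
```

```text
t [0.64928014 0.02180356 0.30447769] [-0.6  1.1  0.9  0.5 -0.4 -0.1  0.8 -0.8 -1.  -0.2  0.3 -0.4]
s [0.65148981 0.02038889 0.31674798] [-1.  -0.3 -0.7  0.6  1.  -0.8  1.2 -1.2 -0.1  0.5]
b [0.65009694 0.02141896 0.3091463 ] [-0.1  1.1  1.2 -0.2 -0.2 -0.1  0.8 -1.3 -1.  -0.3  0.3 -0.7 -0.6 -0.8
 -1.3 -0.4  1.2 -1.   1.  -1.4 -0.6  0.2]
disc [0.5346 0.0963 0.085 ] [0.5366 0.09   0.085 ] board mm [-87.3 106.5] [-87.2  99.9]
c1 [0.519  0.0193 0.085 ] [0.5216 0.013  0.085 ] board mm [-125.5   37.9] [-125.    31.1]
c2 [ 0.5467 -0.0423  0.085 ] [ 0.5493 -0.0474  0.085 ] board mm [-117.9  -29.2] [-117.   -34.8]
c3 [ 0.5957 -0.0933  0.085 ] [ 0.599  -0.0992  0.085 ] board mm [-86.7 -92.8] [-85.3 -99.4]
jarcap [0.5588 0.1863 0.12  ] [0.5612 0.1807 0.12  ] board mm [-36.8 184.9] [-36.3 178.7]
stand [ 0.6737 -0.1785  0.117 ] [ 0.6771 -0.1818  0.117 ] board mm [ -38.3 -197.6] [ -36.1 -201.8]
```

```bash
cat > ov.py <<'E'
import numpy as np,cv2,sys
from h import *
def W(b,X):
    X=np.array(X,float);c,s=np.cos(b[2]),np.sin(b[2])
    return np.c_[b[0]+c*X[:,0]-s*X[:,1],b[1]+s*X[:,0]+c*X[:,1],X[:,2]]
def overlay(d,b,rings,fn,x0,y0,w,h,k):
    im=cv2.resize(d["img"][y0:y0+h,x0:x0+w,::-1],None,fx=k,fy=k,interpolation=cv2.INTER_CUBIC)
    def pl(X,col):
        p=proj(d,X);p=((p-[x0,y0]+.5)*k-.5)
        cv2.polylines(im,[np.round(p*16).astype(np.int32)],False,col,1,cv2.LINE_AA,4)
    pl(W(b,[[-.19,.22,.075],[-.19,-.22,.075],[0,-.22,.075],[0,-.026,.075],[0,.026,.075],[0,.22,.075],[-.19,.22,.075]]),(0,0,255))
    for y0_ in(-1,1):
        pl(W(b,[[0,y0_*.22,.09],[0,y0_*.026,.09],[.008,y0_*.026,.09],[.008,y0_*.22,.09],[0,y0_*.22,.09]]),(255,0,255))
    pl(W(b,[[.008,.062,.075],[.07,.062,.075],[.07,-.062,.075],[.008,-.062,.075]]),(255,255,0))
    a=np.linspace(0,2*np.pi,60)
    for x,y,r in rings:
        pl(np.c_[x+r*np.cos(a),y+r*np.sin(a),0*a+.085],(0,255,255))
    cv2.imwrite(fn,im)
E
python3 - <<'E'
import pickle
from ov import *
t=pickle.load(open("top.pkl","rb"));s=pickle.load(open("scene.pkl","rb"))
b=[.6501,.0214,.3075]
r=[(.5346,.0963,.022),(.519,.0193,.018),(.5467,-.0423,.018),(.5957,-.0933,.018)]
overlay(t,b,r,"pics/ov_t.png",185,140,160,110,5)
overlay(s,b,r,"pics/ov_s.png",175,130,130,130,4.6)
E
```

```text
(no output)
```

View pics/ov_t.png

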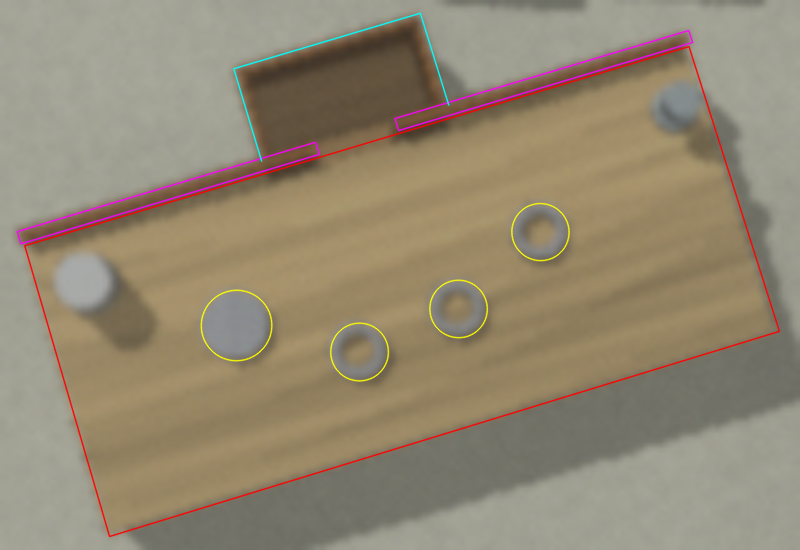

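View pics/ov_s.png

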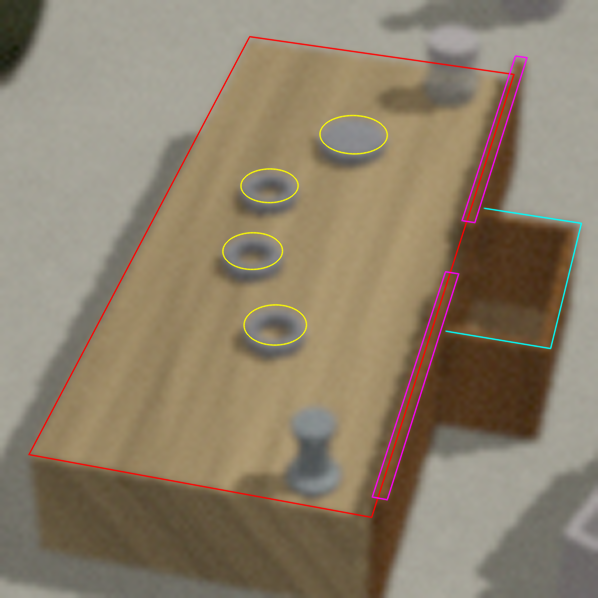

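```bash
cat > plan.py <<'E'
import numpy as np
b=np.array([.650,.0214,.305]);c,s=np.cos(b[2]),np.sin(b[2]);R=np.array([[c,-s],[s,c]])
B2W=lambda p:R@np.array(p)/1e3+b[:2]
W2B=lambda p:1e3*R.T@(np.array(p)-b[:2])
E
python3 - <<'E'
from plan import *
for n,p in(("c1",(.5195,.018)),("c2",(.5475,-.0435)),("c3",(.597,-.0945)),("disc",(.5355,.095))):
    q=W2B(p);d=np.array([-50,0])-q;L=np.hypot(*d);d/=L;dw=R@d
    print(n,q.round(),"L",L.round(),"dirW",dw.round(3),"pushang",np.degrees(np.arctan2(dw[1],dw[0])).round(1),"pre40 W",(np.array(p)-.04*dw).round(4),"end24 W",(B2W([-50,0])-.0244*dw).round(4))
print("straight: angle",np.degrees(b[2]),B2W([-90,0]),B2W([-22,0]))
E
```

```text
c1 [-125.   36.] L 84.0 dirW [ 0.99  -0.139] pushang -8.0 pre40 W [0.4799 0.0236] end24 W [0.5781 0.0098]
c2 [-117.  -31.] L 74.0 dirW [0.74  0.673] pushang 42.3 pre40 W [ 0.5179 -0.0704] end24 W [ 0.5843 -0.01  ]
c3 [-85. -95.] L 101.0 dirW [0.053 0.999] pushang 87.0 pre40 W [ 0.5949 -0.1344] end24 W [ 0.601 -0.018]
disc [-87. 105.] L 111.0 dirW [ 0.602 -0.798] pushang -53.0 pre40 W [0.5114 0.1269] end24 W [0.5876 0.0259]
straight: angle 17.47521275149011 [ 0.56415377 -0.00562639] [0.62901537 0.01479355]
```

>>> carry_out(
  targets=[
    [[0.72,40,80,0,0,0,-7],[0.72,60,110,0,0,0,-14],[0.72,80,145,0,0,0,-21],[0.72,95,180,0,0,0,-28],[0.72,110,215,0,0,0,-31],[0.72,125,255,0,0,0,-31],[0.72,145,290,0,0,0,-31],[0.72,160,325,0,0,0,-31],[0.72,180,360,0,0,0,-31],[0.72,195,395,0,0,0,-31],[0.72,212,430,0,0,0,-31],[0.72,228,465,0,0,0,-31],[0.72,240,495,0,0,0,-31],[0.72,248,521,0,0,0,-31],[0.72,248,521,-40,0,0,-31],[0.72,248,521,-80,0,0,-31],[0.72,248,521,-105,0,0,-31],[0.72,248,521,-115,0,0,-31],[0.72,248,521,-115,0,0,-31],[0.72,248,521,-115,0,0,-31]],
  ],
)

```text
time_s: 1.77
position: [0.4787, 0.0217, 0.1175]
tool_rot: [[-0.994, -0.001, -0.108], [0.108, 0.0, -0.994], [0.001, -1.0, -0.0]]
ft_force: [0.5, -0.2, 0.5]
grip_width: 0.0243
```

```bash
cat > look.py <<'E'
import sys,cv2,pickle
from rig import env,get_image
n=sys.argv[1]
t=get_image("top");s=get_image("scene");pickle.dump((t,s),open("last.pkl","wb"))
a=cv2.resize(t["img"][130:250,185:345,::-1],None,fx=4,fy=4,interpolation=cv2.INTER_CUBIC)
c=cv2.resize(s["img"][115:265,165:325,::-1],None,fx=4,fy=4,interpolation=cv2.INTER_CUBIC)
cv2.imwrite(f"pics/{n}_t.png",a);cv2.imwrite(f"pics/{n}_s.png",c)
E
python3 look.py a
```

```text
(no output)
```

View pics/a_s.png

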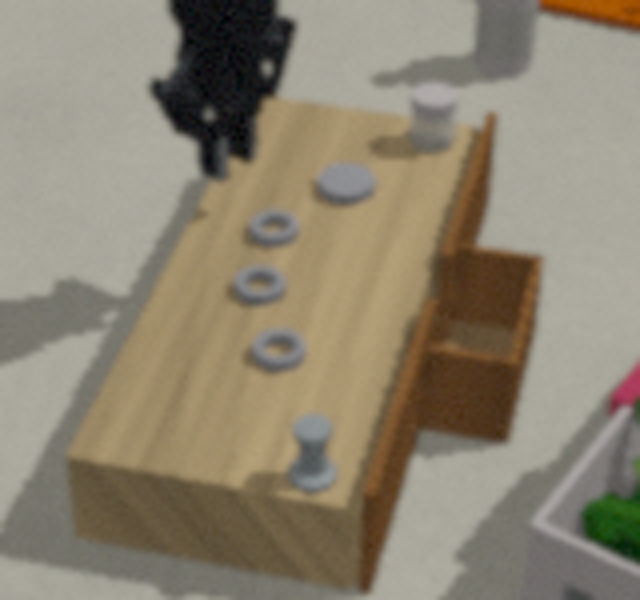

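View pics/a_t.png

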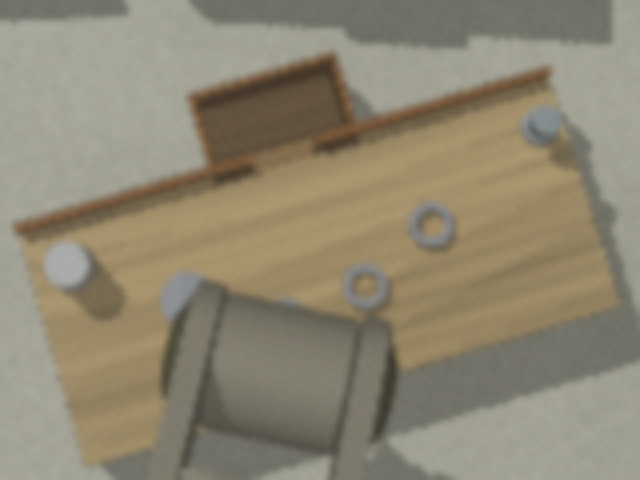

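>>> carry_out(
  targets=[
    [[0.72,0,0,-5,0,0,-2],[0.72,0,0,-10,0,0,-2],[0.72,0,0,-13,0,0,-2],[0.72,0,0,-13,0,0,-2],[0.72,0,0,-13,0,0,-2]],
  ],
)

```text
time_s: 2.28
position: [0.4787, 0.0217, 0.1047]
tool_rot: [[-0.99, 0.0, -0.142], [0.142, 0.0, -0.99], [-0.0, -1.0, -0.0]]
ft_force: [-0.2, 0.2, 0.7]
grip_width: 0.0236
```

>>> carry_out(
  targets=[
    [[0.72,1,2,-2,0,0,0],[0.72,1,2,-3,0,0,0],[0.72,1,2,-4,0,0,0],[0.72,1,2,-4,0,0,0]],
  ],
)

```text
time_s: 2.62
position: [0.4796, 0.0238, 0.1003]
tool_rot: [[-0.99, -0.0, -0.142], [0.142, 0.0, -0.99], [0.0, -1.0, 0.0]]
ft_force: [0.4, 0.5, -0.4]
grip_width: 0.0241
```

```bash
python3 look.py b
```

```text
(no output)
```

View pics/b_s.png

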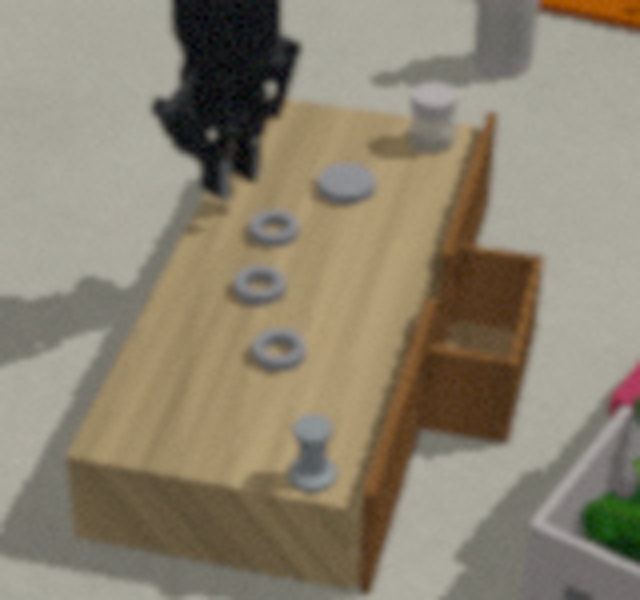

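>>> carry_out(
  targets=[
    [[0.72,0,0,-1,0,0,0],[0.72,0,0,-2,0,0,0],[0.72,0,0,-2,0,0,0]],
  ],
)

```text
time_s: 2.97
position: [0.4796, 0.0237, 0.0983]
tool_rot: [[-0.99, -0.0, -0.143], [0.143, 0.0, -0.99], [0.0, -1.0, -0.0]]
ft_force: [0.1, -0.3, 0.4]
grip_width: 0.0239
```

>>> carry_out(
  targets=[
    [[0.72,0,0,-1,0,0,0],[0.72,0,0,-1,0,0,0]],
  ],
)

```text
time_s: 3.13
position: [0.4796, 0.0237, 0.0974]
tool_rot: [[-0.99, -0.0, -0.143], [0.143, 0.0, -0.99], [0.0, -1.0, 0.0]]
ft_force: [-0.6, 0.4, 0.9]
grip_width: 0.0241
```

>>> carry_out(
  targets=[
    [[0.72,0,0,-1,0,0,0],[0.72,0,0,-1,0,0,0]],
  ],
)

```text
time_s: 3.3
position: [0.4796, 0.0237, 0.0964]
tool_rot: [[-0.99, -0.0, -0.143], [0.143, 0.0, -0.99], [0.0, -1.0, -0.0]]
ft_force: [0.2, -0.2, 0.6]
grip_width: 0.0239
```

>>> carry_out(
  targets=[
    [[0.72,0,0,-1,0,0,0],[0.72,0,0,-1,0,0,0]],
  ],
)

```text
time_s: 3.47
position: [0.4796, 0.0237, 0.0954]
tool_rot: [[-0.99, -0.0, -0.143], [0.143, 0.0, -0.99], [0.0, -1.0, 0.0]]
ft_force: [0.1, 0.9, 0.6]
grip_width: 0.0246
```

>>> carry_out(
  targets=[
    [[0.72,0,0,-1,0,0,0],[0.72,0,0,-1,0,0,0]],
  ],
)

```text
time_s: 3.63
position: [0.4796, 0.0237, 0.0944]
tool_rot: [[-0.99, -0.0, -0.143], [0.143, 0.0, -0.99], [0.0, -1.0, -0.0]]
ft_force: [0.3, -0.3, 0.4]
grip_width: 0.0241
```

>>> carry_out(
  targets=[
    [[0.72,0,0,-1,0,0,0],[0.72,0,0,-1,0,0,0]],
  ],
)

```text
time_s: 3.8
position: [0.4796, 0.0237, 0.0934]
tool_rot: [[-0.99, -0.0, -0.143], [0.143, -0.0, -0.99], [0.0, -1.0, 0.0]]
ft_force: [-0.0, 0.2, -0.1]
grip_width: 0.0239
```

```bash
python3 - <<'E'
import cv2
from rig import get_image
s=get_image("scene")
cv2.imwrite("pics/z_s.png",cv2.resize(s["img"][130:190,190:270,::-1],None,fx=10,fy=10,interpolation=cv2.INTER_CUBIC))
E
```

```text
(no output)
```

View pics/z_s.png

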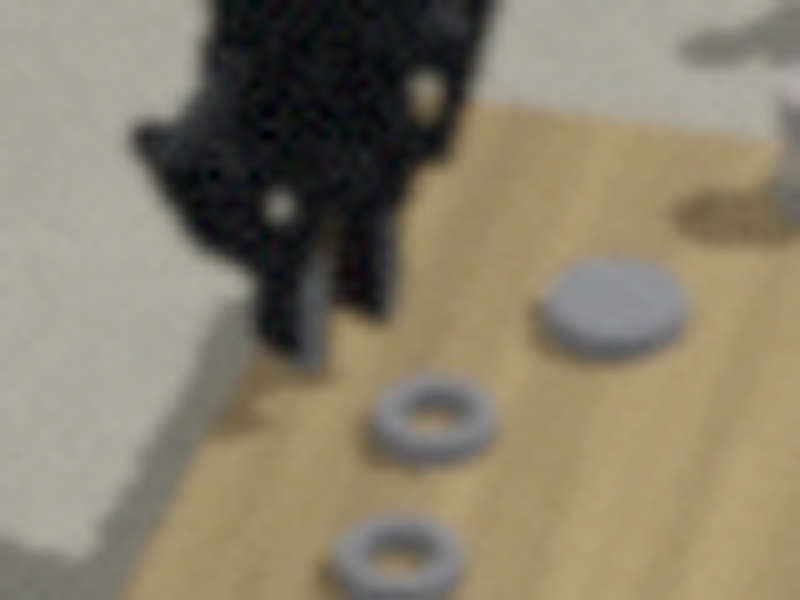

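```bash
python3 - <<'E'
from h import *
import pickle
s=pickle.load(open("scene.pkl","rb"))
d=np.array([.99,-.143]);j=np.array([.143,.99]);p=np.array([.4796,.0237])
for z in(.072,.075,.078,.082):
  for sj in(1,-1):
    for off in (12,26):
      o=[]
      for f in(11,-11):
        q=p+d*f/1e3+j*sj*off/1e3
        o.append(((proj(s,[[*q,z]])[0]-[190,130]+.5)*10).round())
      print(z,sj,off,*o)
E
```

```text
0.072 1 12 [387. 386.] [332. 358.]
0.072 1 26 [419. 365.] [364. 337.]
0.072 -1 12 [333. 422.] [278. 393.]
0.072 -1 26 [301. 444.] [245. 415.]
0.075 1 12 [387. 377.] [332. 349.]
0.075 1 26 [418. 357.] [363. 329.]
0.075 -1 12 [333. 414.] [277. 385.]
0.075 -1 26 [300. 436.] [245. 406.]
0.078 1 12 [387. 369.] [332. 341.]
0.078 1 26 [418. 348.] [363. 321.]
0.078 -1 12 [332. 406.] [277. 377.]
0.078 -1 26 [300. 427.] [245. 398.]
0.082 1 12 [387. 358.] [331. 330.]
0.082 1 26 [418. 337.] [363. 310.]
0.082 -1 12 [332. 395.] [277. 366.]
0.082 -1 26 [300. 416.] [244. 387.]
```

>>> carry_out(
  targets=[
    [[0.72,0,0,-1,0,0,0],[0.72,0,0,-2,0,0,0],[0.72,0,0,-3,0,0,0],[0.72,0,0,-3,0,0,0]],
  ],
)

```text
time_s: 4.18
position: [0.4796, 0.0237, 0.0903]
tool_rot: [[-0.99, -0.0, -0.143], [0.143, 0.0, -0.99], [0.0, -1.0, -0.0]]
ft_force: [0.8, -1.3, -0.6]
grip_width: 0.0238
```

>>> carry_out(
  targets=[
    [[0.72,0,0,-1,0,0,0],[0.72,0,0,-2,0,0,0],[0.72,0,0,-2,0,0,0]],
  ],
)

```text
time_s: 4.43
position: [0.4796, 0.0237, 0.0883]
tool_rot: [[-0.99, -0.0, -0.143], [0.143, 0.0, -0.99], [0.0, -1.0, -0.0]]
ft_force: [-0.3, 0.3, -0.2]
grip_width: 0.0236
```

```bash
python3 - <<'E'
import cv2
from rig import get_image
s=get_image("scene")
cv2.imwrite("pics/z2_s.png",cv2.resize(s["img"][130:190,190:270,::-1],None,fx=10,fy=10,interpolation=cv2.INTER_CUBIC))
E
```

```text
(no output)
```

View pics/z2_s.png

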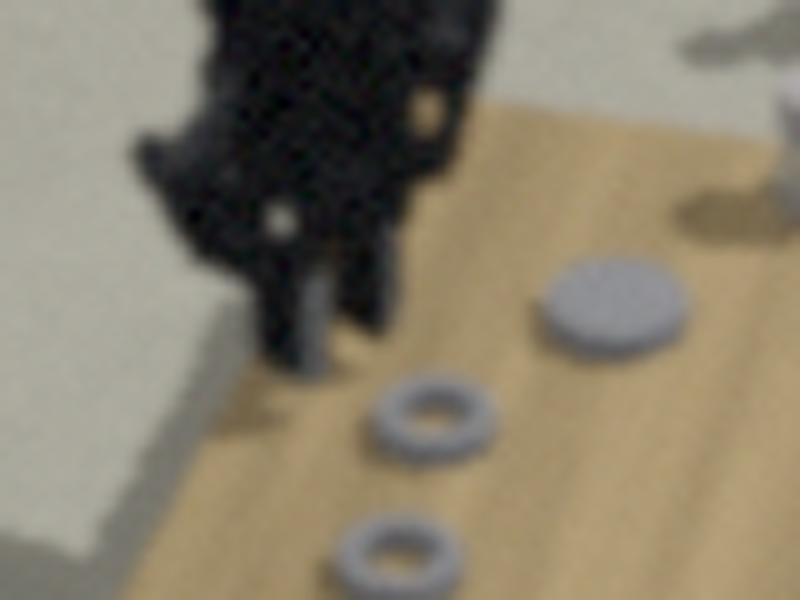

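>>> carry_out(
  targets=[
    [[0.72,0,0,-1,0,0,0],[0.72,0,0,-2,0,0,0],[0.72,0,0,-2,0,0,0]],
  ],
)

```text
time_s: 4.73
position: [0.4796, 0.0238, 0.0863]
tool_rot: [[-0.99, -0.0, -0.143], [0.143, 0.0, -0.99], [0.0, -1.0, -0.0]]
ft_force: [-0.5, -0.3, -0.2]
grip_width: 0.0238
```

>>> carry_out(
  targets=[
    [[0.72,0,0,-1,0,0,0],[0.72,0,0,-1,0,0,0]],
  ],
)

```text
time_s: 4.9
position: [0.4796, 0.0237, 0.0854]
tool_rot: [[-0.99, -0.0, -0.143], [0.143, 0.0, -0.99], [0.0, -1.0, -0.0]]
ft_force: [-0.2, -0.4, 0.3]
grip_width: 0.024
```

>>> carry_out(
  targets=[
    [[0.72,0,0,-1,0,0,0],[0.72,0,0,-1,0,0,0]],
  ],
)

```text
time_s: 5.07
position: [0.4796, 0.0237, 0.0844]
tool_rot: [[-0.99, -0.0, -0.143], [0.143, 0.0, -0.99], [0.0, -1.0, 0.0]]
ft_force: [-0.7, -0.7, 0.6]
grip_width: 0.0239
```

>>> carry_out(
  targets=[
    [[0.72,0,0,-1,0,0,0],[0.72,0,0,-1,0,0,0]],
  ],
)

```text
time_s: 5.23
position: [0.4796, 0.0238, 0.0834]
tool_rot: [[-0.99, -0.0, -0.143], [0.143, 0.0, -0.99], [0.0, -1.0, -0.0]]
ft_force: [0.6, 0.7, -0.6]
grip_width: 0.0241
```

```bash
python3 - <<'E'
import cv2
from rig import get_image
s=get_image("scene")
cv2.imwrite("pics/z3_s.png",cv2.resize(s["img"][130:190,190:270,::-1],None,fx=10,fy=10,interpolation=cv2.INTER_CUBIC))
E
```

```text
(no output)
```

View pics/z3_s.png

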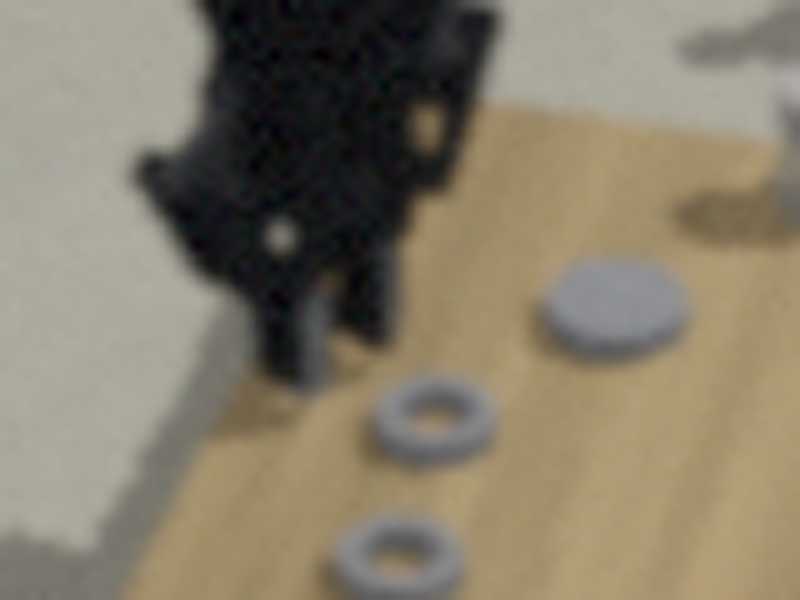

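>>> carry_out(
  targets=[
    [[0.72,0,0,-1,0,0,0],[0.72,0,0,-2,0,0,0],[0.72,0,0,-3,0,0,0],[0.72,0,0,-3,0,0,0]],
  ],
)

```text
time_s: 5.62
position: [0.4796, 0.0238, 0.0803]
tool_rot: [[-0.99, -0.0, -0.143], [0.143, 0.0, -0.99], [0.0, -1.0, -0.0]]
ft_force: [-0.6, 0.2, -1.1]
grip_width: 0.0238
```

>>> carry_out(
  targets=[
    [[0.72,0,0,-1,0,0,0],[0.72,0,0,-2,0,0,0],[0.72,0,0,-2,0,0,0]],
  ],
)

```text
time_s: 5.87
position: [0.4796, 0.0237, 0.0783]
tool_rot: [[-0.99, -0.0, -0.143], [0.143, 0.0, -0.99], [0.0, -1.0, -0.0]]
ft_force: [-0.4, -0.5, 0.7]
grip_width: 0.0239
```

```bash
python3 - <<'E'
import cv2
from rig import get_image
s=get_image("scene")
cv2.imwrite("pics/z4_s.png",cv2.resize(s["img"][130:190,190:270,::-1],None,fx=10,fy=10,interpolation=cv2.INTER_CUBIC))
E
```

```text
(no output)
```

View pics/z4_s.png

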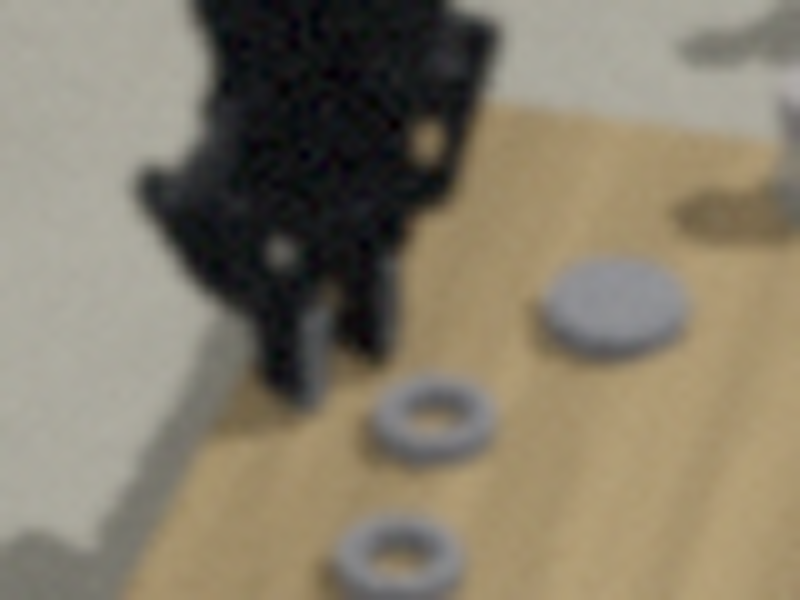

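>>> carry_out(
  targets=[
    [[0.72,0,0,-1,0,0,0],[0.72,0,0,-2,0,0,0],[0.72,0,0,-2,0,0,0]],
  ],
)

```text
time_s: 6.17
position: [0.4796, 0.0237, 0.0763]
tool_rot: [[-0.99, -0.0, -0.143], [0.143, 0.0, -0.99], [0.0, -1.0, -0.0]]
ft_force: [-0.1, 0.5, 0.7]
grip_width: 0.024
```

>>> carry_out(
  targets=[
    [[0.72,0,0,-1,0,0,0],[0.72,0,0,-1,0,0,0]],
  ],
)

```text
time_s: 6.33
position: [0.4797, 0.0237, 0.0762]
tool_rot: [[-0.99, 0.0, -0.143], [0.143, -0.0, -0.99], [-0.0, -1.0, 0.0]]
ft_force: [-3.7, -1.0, 8.5]
grip_width: 0.0243
```

>>> carry_out(
  targets=[
    [[0.72,0,0,-1,0,0,0],[0.72,0,0,-1,0,0,0]],
  ],
)

```text
time_s: 6.5
position: [0.4797, 0.0237, 0.0761]
tool_rot: [[-0.99, 0.001, -0.142], [0.142, -0.0, -0.99], [-0.001, -1.0, 0.0]]
ft_force: [-7.1, -0.2, 20.8]
grip_width: 0.0239
```

>>> carry_out(
  targets=[
    [[0.72,0,0,5,0,0,0],[0.72,0,0,5,0,0,0],[0.72,7,-1,5,0,0,0],[0.72,14,-2,5,0,0,0],[0.72,20,-2.8,5,0,0,0],[0.72,26,-3.7,5,0,0,0],[0.72,32,-4.5,5,0,0,0],[0.72,38,-5.3,5,0,0,0],[0.72,44,-6.2,5,0,0,0],[0.72,50,-7,5,0,0,0],[0.72,56,-7.9,5,0,0,0],[0.72,62,-8.7,5,0,0,0],[0.72,62,-8.7,5,0,0,0]],
  ],
)

```text
time_s: 7.58
position: [0.5429, 0.0148, 0.0795]
tool_rot: [[-0.99, 0.001, -0.143], [0.143, -0.0, -0.99], [-0.001, -1.0, 0.0]]
ft_force: [-0.9, -0.3, 0.0]
grip_width: 0.0241
```

```bash
python3 look.py c
```

```text
(no output)
```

View pics/c_s.png

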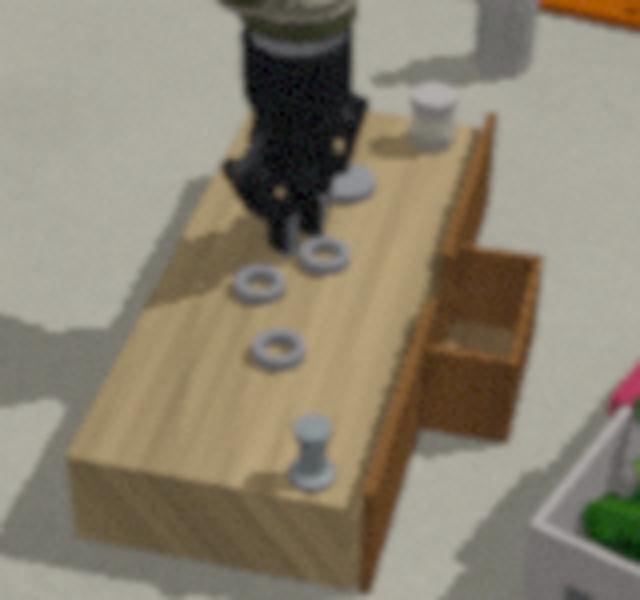

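View pics/c_t.png

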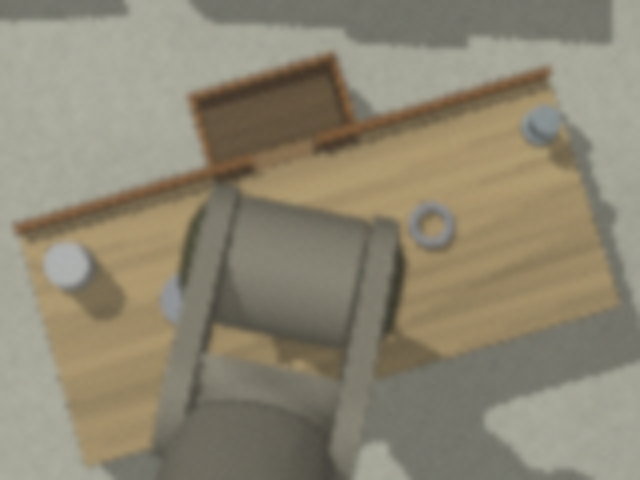

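```bash
cat >> h.py <<'E'
def sw(s,u,v):
    a=ray(s,165+(u+.5)/4-.5,115+(v+.5)/4-.5,.085); return a[:2]
E
python3 - <<'E'
from h import *;import pickle
t,s=pickle.load(open("last.pkl","rb"))
print(sw(s,272,226.5),sw(s,324,253.5), sw(s,260,283),sw(s,277,349))
E
```

```text
[0.52157252 0.01278837] [0.57017782 0.00539291] [ 0.55044229 -0.04706305] [ 0.59859098 -0.10009402]
```

>>> carry_out(
  targets=[
    [[0.72,6,-0.9,0,0,0,0],[0.72,12,-1.7,0,0,0,0],[0.72,18,-2.6,0,0,0,0],[0.72,24,-3.4,0,0,0,0],[0.72,30,-4.2,0,0,0,0],[0.72,35,-5,0,0,0,0],[0.72,35,-5,0,0,0,0],[0.72,27,-4,0,0,0,0],[0.72,25,-4,12,0,0,0],[0.72,25,-4,24,0,0,6],[0.72,28,-10,24,0,0,13],[0.72,30,-14,24,0,0,20],[0.72,32,-17.5,24,0,0,25.5],[0.72,32,-17.5,24,0,0,25.5]],
  ],
)

```text
time_s: 8.85
position: [0.5732, -0.0028, 0.1036]
tool_rot: [[-0.954, -0.0, 0.3], [-0.3, -0.0, -0.954], [0.0, -1.0, 0.0]]
ft_force: [0.9, 0.0, -0.7]
grip_width: 0.0239
```

```bash
python3 look.py d
```

```text
(no output)
```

View pics/d_s.png

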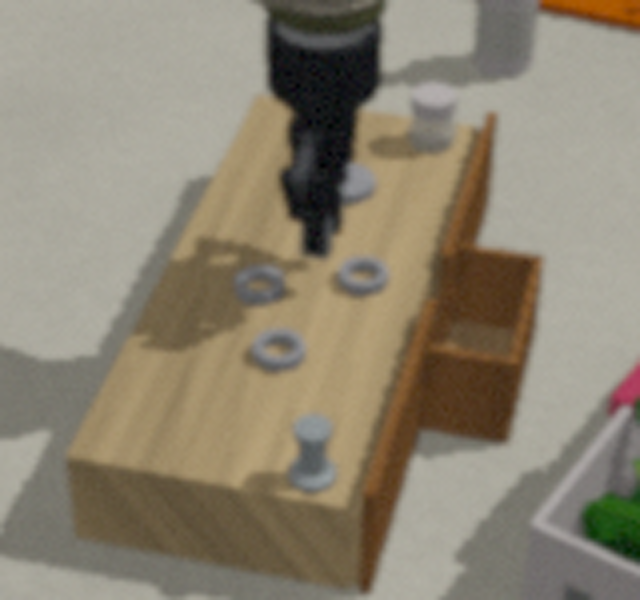

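```bash
python3 - <<'E'
from h import *;import pickle
from plan import *
t,s=pickle.load(open("last.pkl","rb"))
p=sw(s,362,273)-sw(s,272,226.5)+[.5195,.018];print(p,W2B(p))
E
```

```text
[0.60232572 0.00560368] [-50.21749302  -0.75100801]
```

>>> carry_out(
  targets=[
    [[0.72,0,0,-12,0,0,0],[0.72,0,0,-24,0,0,0],[0.72,6,1.9,-24,0,0,0],[0.72,12,3.8,-24,0,0,0],[0.72,18,5.7,-24,0,0,0],[0.72,24,7.5,-24,0,0,0],[0.72,30,9.4,-24,0,0,0],[0.72,36,11.3,-24,0,0,0],[0.72,40,12.6,-24,0,0,0],[0.72,40,12.6,-24,0,0,0]],
  ],
)

```text
time_s: 9.78
position: [0.6145, 0.0104, 0.0796]
tool_rot: [[-0.955, 0.001, 0.298], [-0.298, -0.0, -0.955], [-0.001, -1.0, 0.0]]
ft_force: [-0.1, 0.2, 0.4]
grip_width: 0.0238
```

```bash
python3 look.py e
```

View pics/e_s.png

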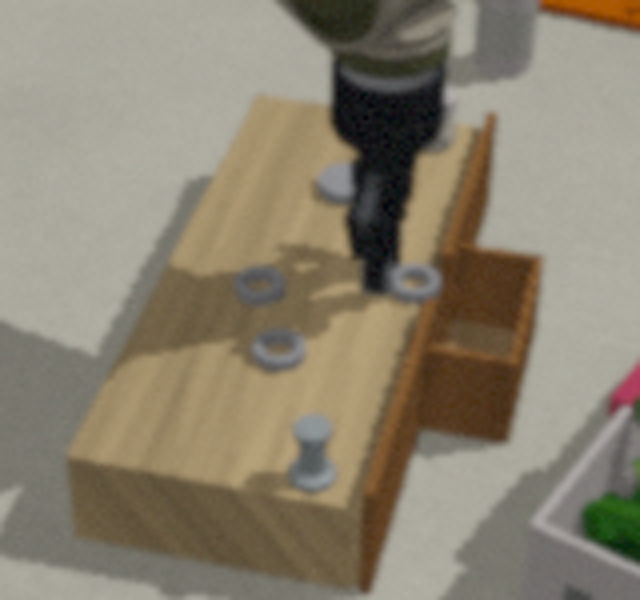

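>>> carry_out(
  targets=[
    [[0.72,5,1.6,0,0,0,0],[0.72,10,3.1,0,0,0,0],[0.72,15,4.7,0,0,0,0],[0.72,19,6,0,0,0,0],[0.72,19,6,0,0,0,0],[0.72,14,4.5,0,0,0,0],[0.72,5,2,0,0,0,0],[0.72,0,0,15,0,0,0],[0.72,0,0,30,0,0,0],[0.72,0,0,30,0,0,0]],
  ],
)

```text
time_s: 10.72
position: [0.6142, 0.0098, 0.1123]
tool_rot: [[-0.955, 0.004, 0.297], [-0.297, -0.001, -0.955], [-0.004, -1.0, 0.002]]
ft_force: [0.6, -0.3, 0.1]
grip_width: 0.024
```

```bash
python3 look.py f
```

```text
(no output)
```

View pics/f_s.png

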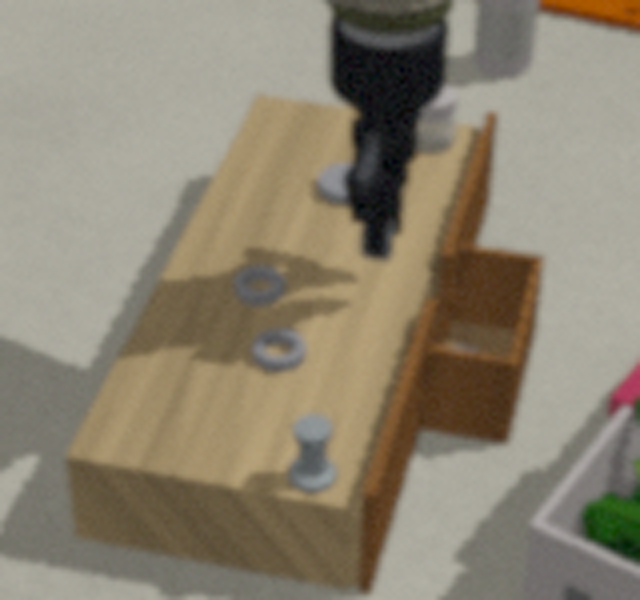

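View pics/f_t.png

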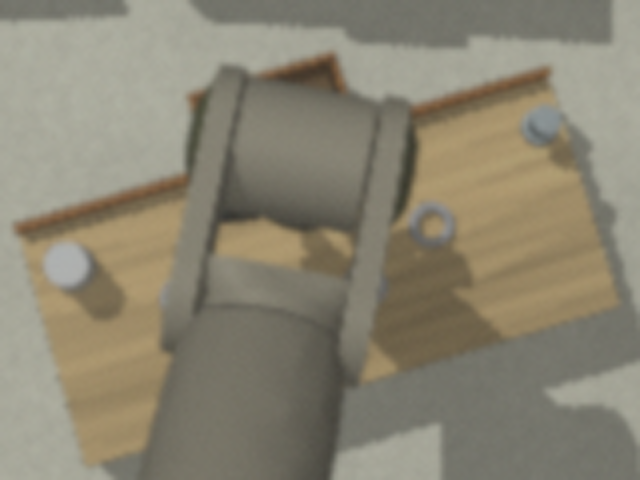

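>>> carry_out(
  targets=[
    [[0.72,-20,-16,0,0,0,6],[0.72,-45,-38,0,0,0,12],[0.72,-70,-58,0,0,0,19],[0.72,-90,-75,0,0,0,24.8],[0.72,-96,-80,0,0,0,24.8],[0.72,-96,-80,-10,0,0,24.8],[0.72,-96,-80,-20,0,0,24.8],[0.72,-96,-80,-20,0,0,24.8],[0.72,-96,-80,-20,0,0,24.8]],
  ],
)

```text
time_s: 11.57
position: [0.5175, -0.0695, 0.0888]
tool_rot: [[-0.743, -0.002, 0.67], [-0.67, 0.001, -0.743], [0.001, -1.0, -0.002]]
ft_force: [0.4, -0.4, 1.1]
grip_width: 0.0239
```

```bash
python3 look.py g
```

```text
(no output)
```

View pics/g_s.png

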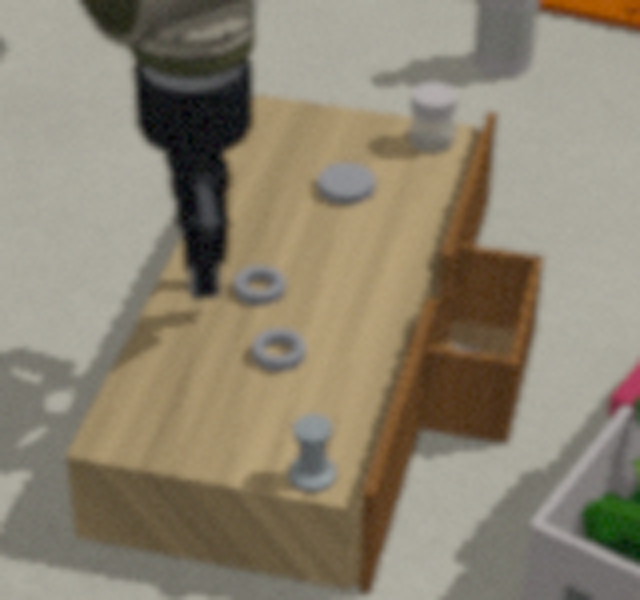

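>>> carry_out(
  targets=[
    [[0.72,0,-0.5,-5,0,0,0],[0.72,0,-0.5,-9.5,0,0,0],[0.72,5,4,-9.5,0,0,0],[0.72,10,8.5,-9.5,0,0,0],[0.72,15,13,-9.5,0,0,0],[0.72,20,17.5,-9.5,0,0,0],[0.72,25,22,-9.5,0,0,0],[0.72,30,26.5,-9.5,0,0,0],[0.72,35,31,-9.5,0,0,0],[0.72,40,35.5,-9.5,0,0,0],[0.72,45,40,-9.5,0,0,0],[0.72,50,44.5,-9.5,0,0,0],[0.72,55,49,-9.5,0,0,0],[0.72,60,53.5,-9.5,0,0,0],[0.72,64,57,-9.5,0,0,0],[0.72,66.5,59.5,-9.5,0,0,0],[0.72,66.5,59.5,-9.5,0,0,0],[0.72,60,54,-9.5,0,0,0],[0.72,58,52,2,0,0,0],[0.72,56,50,14.5,0,0,0]],
  ],
)

```text
time_s: 13.33
position: [0.5726, -0.0204, 0.1043]
tool_rot: [[-0.742, -0.002, 0.67], [-0.67, 0.0, -0.742], [0.001, -1.0, -0.002]]
ft_force: [-0.5, 0.2, 1.0]
grip_width: 0.024
```

>>> carry_out(
  targets=[
    [[0.72,0,10,0,0,0,-7],[0.72,0,17,0,0,0,-14],[0.72,0,17,0,0,0,-21],[0.72,0,17,0,0,0,-25],[0.72,0,17,0,0,0,-25]],
  ],
)

```text
time_s: 13.75
position: [0.5734, -0.0033, 0.105]
tool_rot: [[-0.957, 0.001, 0.291], [-0.291, -0.0, -0.957], [-0.001, -1.0, 0.0]]
ft_force: [-0.3, -0.6, -0.8]
grip_width: 0.024
```

```bash
python3 look.py i; python3 -c "
from rig import env;print(env.observe()['position'])"
```

```text
[ 0.57349375 -0.00333007  0.10467694]
```

View pics/i_s.png

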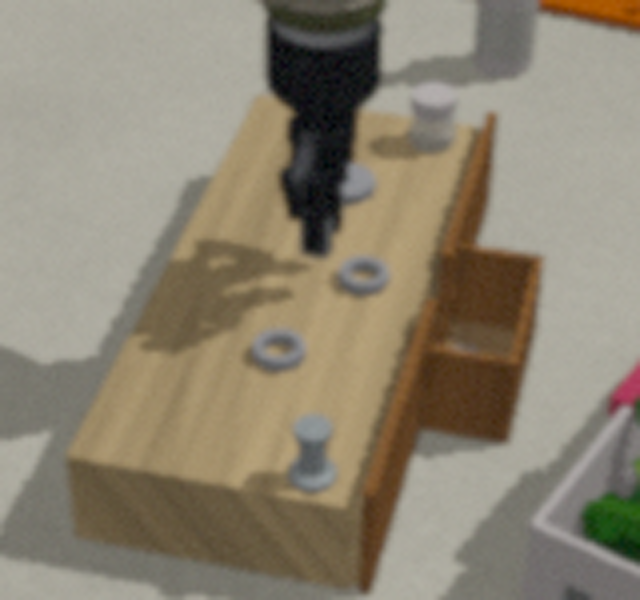

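>>> carry_out(
  targets=[
    [[0.72,0,0.5,-12,0,0,0.5],[0.72,0,0.5,-25.3,0,0,0.5],[0.72,6,2.4,-25.3,0,0,0.5],[0.72,12,4.3,-25.3,0,0,0.5],[0.72,18,6.2,-25.3,0,0,0.5],[0.72,24,8,-25.3,0,0,0.5],[0.72,30,9.9,-25.3,0,0,0.5],[0.72,36,11.8,-25.3,0,0,0.5],[0.72,41,13.4,-25.3,0,0,0.5],[0.72,46,15,-25.3,0,0,0.5],[0.72,51,16.6,-25.3,0,0,0.5],[0.72,56,18.2,-25.3,0,0,0.5],[0.72,58.5,19,-25.3,0,0,0.5],[0.72,58.5,19,-25.3,0,0,0.5],[0.72,50,16,-25.3,0,0,0.5],[0.72,42,13,-23,0,0,0.5],[0.72,38,12,-10,0,0,0.5],[0.72,38,12,5,0,0,0.5],[0.72,38,12,5,0,0,0.5]],
  ],
)

```text
time_s: 15.43
position: [0.6127, 0.0087, 0.1129]
tool_rot: [[-0.953, 0.006, 0.302], [-0.302, -0.001, -0.953], [-0.005, -1.0, 0.003]]
ft_force: [-0.4, -0.5, 0.2]
grip_width: 0.0242
```

```bash
python3 look.py j
```

```text
(no output)
```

View pics/j_s.png

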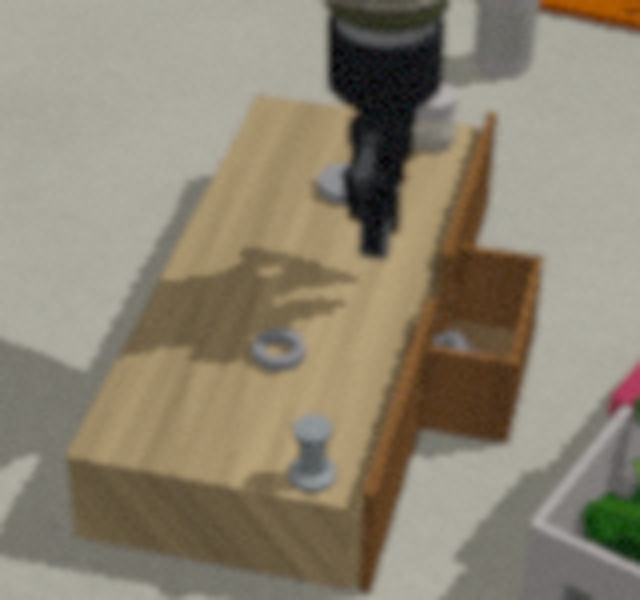

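>>> carry_out(
  targets=[
    [[0.72,-2,-20,0,0,0,7],[0.72,-4,-40,0,0,0,14],[0.72,-6,-60,0,0,0,21],[0.72,-8,-75,0,0,0,28],[0.72,-10,-90,0,0,0,35],[0.72,-12,-105,0,0,0,42],[0.72,-14,-120,0,0,0,49],[0.72,-16,-130,0,0,0,56],[0.72,-17.5,-137,0,0,0,63],[0.72,-17.5,-137,0,0,0,69.5],[0.72,-17.5,-137,-10,0,0,69.5],[0.72,-17.5,-137,-20,0,0,69.5],[0.72,-17.5,-137,-20,0,0,69.5],[0.72,-17.5,-137,-20,0,0,69.5]],
  ],
)

```text
time_s: 16.7
position: [0.5937, -0.1274, 0.0877]
tool_rot: [[-0.053, -0.002, 0.999], [-0.999, 0.001, -0.053], [-0.001, -1.0, -0.002]]
ft_force: [-1.1, -0.5, 0.6]
grip_width: 0.024
```

```bash
python3 look.py k
```

```text
(no output)
```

View pics/k_s.png

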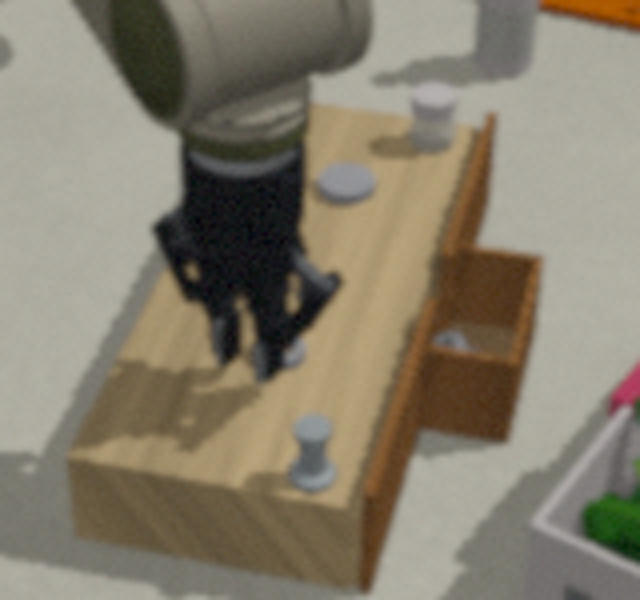

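View pics/k_t.png

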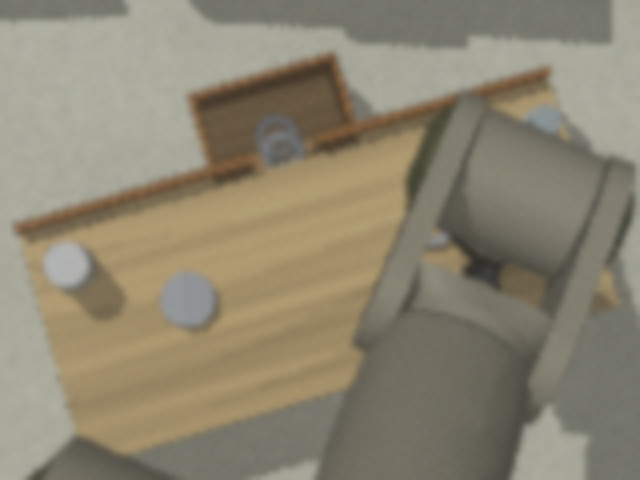

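>>> carry_out(
  targets=[
    [[0.72,1.5,0,-5,0,0,0],[0.72,1.5,0,-8.4,0,0,0],[0.72,1.8,6,-8.4,0,0,0],[0.72,2.1,12,-8.4,0,0,0],[0.72,2.5,18,-8.4,0,0,0],[0.72,2.8,24,-8.4,0,0,0],[0.72,3.1,30,-8.4,0,0,0],[0.72,3.4,36,-8.4,0,0,0],[0.72,3.7,42,-8.4,0,0,0],[0.72,4.1,48,-8.4,0,0,0],[0.72,4.4,54,-8.4,0,0,0],[0.72,4.7,60,-8.4,0,0,0],[0.72,5,66,-8.4,0,0,0],[0.72,5.3,72,-8.4,0,0,0],[0.72,5.7,78,-8.4,0,0,0],[0.72,6,84,-8.4,0,0,0],[0.72,6.3,90,-8.4,0,0,0],[0.72,6.7,96,-8.4,0,0,0],[0.72,7,102,-8.4,0,0,0],[0.72,7,102,-8.4,0,0,0]],
  ],
)

```text
time_s: 18.47
position: [0.6012, -0.0247, 0.0806]
tool_rot: [[-0.05, -0.0, 0.999], [-0.999, 0.0, -0.05], [-0.0, -1.0, -0.0]]
ft_force: [-0.6, -0.1, -0.7]
grip_width: 0.0239
```

```bash
python3 look.py l
```

```text
(no output)
```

View pics/l_s.png

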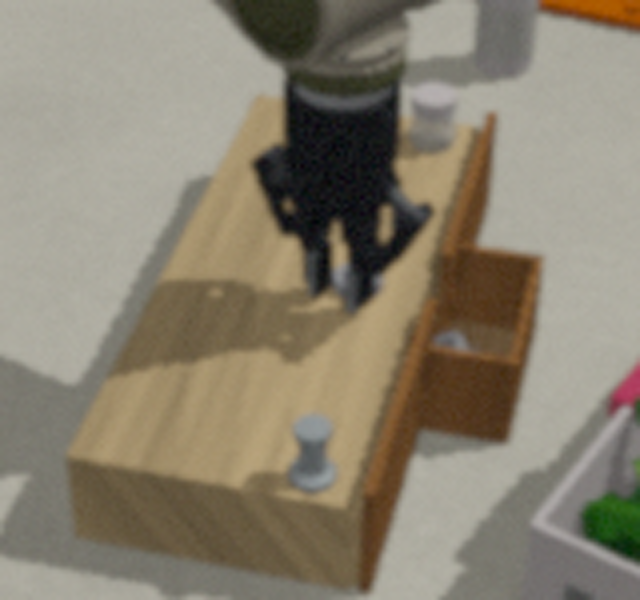

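>>> carry_out(
  targets=[
    [[0.72,0,4,0,0,0,0],[0.72,0,6.5,0,0,0,0],[0.72,0,6.5,0,0,0,0],[0.72,0,0,0,0,0,0],[0.72,0,-4,8,0,0,0],[0.72,0,-4,25,0,0,0],[0.72,-4,-2,25,0,0,-7],[0.72,-8,0,25,0,0,-14],[0.72,-12,3,25,0,0,-21],[0.72,-16,6,25,0,0,-28],[0.72,-20,10,25,0,0,-35],[0.72,-23,14,25,0,0,-42],[0.72,-25,17,25,0,0,-49],[0.72,-27,20,25,0,0,-56],[0.72,-28,21.5,25,0,0,-63],[0.72,-28,21.5,25,0,0,-69.5],[0.72,-28,21.5,25,0,0,-69.5],[0.72,-28,21.5,25,0,0,-69.5]],
  ],
)

```text
time_s: 20.07
position: [0.5733, -0.0049, 0.1061]
tool_rot: [[-0.952, 0.001, 0.305], [-0.305, -0.0, -0.952], [-0.0, -1.0, 0.0]]
ft_force: [0.0, -0.2, 0.6]
grip_width: 0.024
```

```bash
python3 look.py m
```

```text
(no output)
```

View pics/m_s.png

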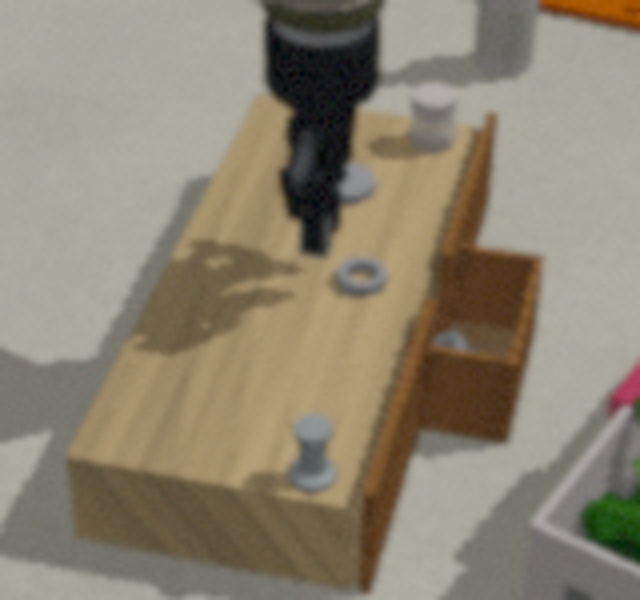

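>>> carry_out(
  targets=[
    [[0.72,0,0,-12,0,0,0],[0.72,0,0,-26.3,0,0,0],[0.72,6,2.1,-26.3,0,0,0],[0.72,12,4.2,-26.3,0,0,0],[0.72,18,6.3,-26.3,0,0,0],[0.72,24,8.4,-26.3,0,0,0],[0.72,30,10.5,-26.3,0,0,0],[0.72,36,12.6,-26.3,0,0,0],[0.72,41,14.4,-26.3,0,0,0],[0.72,46,16.1,-26.3,0,0,0],[0.72,51,17.9,-26.3,0,0,0],[0.72,56,19.6,-26.3,0,0,0],[0.72,58.5,20.5,-26.3,0,0,0],[0.72,58.5,20.5,-26.3,0,0,0],[0.72,50,17,-26.3,0,0,0],[0.72,42,14,-24,0,0,0],[0.72,38,12,-10,0,0,0],[0.72,38,12,15,0,0,0],[0.72,10,2,45,0,0,0],[0.72,-20,-20,70,0,0,0]],
  ],
)

```text
time_s: 21.83
position: [0.5554, -0.0217, 0.1762]
tool_rot: [[-0.953, 0.002, 0.304], [-0.304, -0.0, -0.953], [-0.002, -1.0, 0.001]]
ft_force: [1.0, -0.8, 1.0]
grip_width: 0.0243
```

>>> carry_out(
  targets=[
    [[0.72,-20,-25,15,0,0,0],[0.72,-40,-60,30,0,0,0],[0.72,-55,-95,40,0,0,0],[0.72,-70,-130,50,0,0,0],[0.72,-85,-165,55,0,0,0],[0.72,-100,-200,55,0,0,0],[0.72,-110,-235,55,0,0,0],[0.72,-120,-270,55,0,0,0],[0.72,-130,-305,55,0,0,0],[0.72,-140,-330,55,0,0,0],[0.72,-140,-330,55,0,0,0],[0.72,-140,-330,55,0,0,0]],
  ],
)

```text
time_s: 22.83
position: [0.4149, -0.3534, 0.2293]
tool_rot: [[-0.954, 0.001, 0.3], [-0.3, -0.0, -0.954], [-0.0, -1.0, 0.001]]
ft_force: [-0.1, 0.1, -0.1]
grip_width: 0.0239
```

```bash
python3 look.py n
```

```text
(no output)
```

View pics/n_s.png

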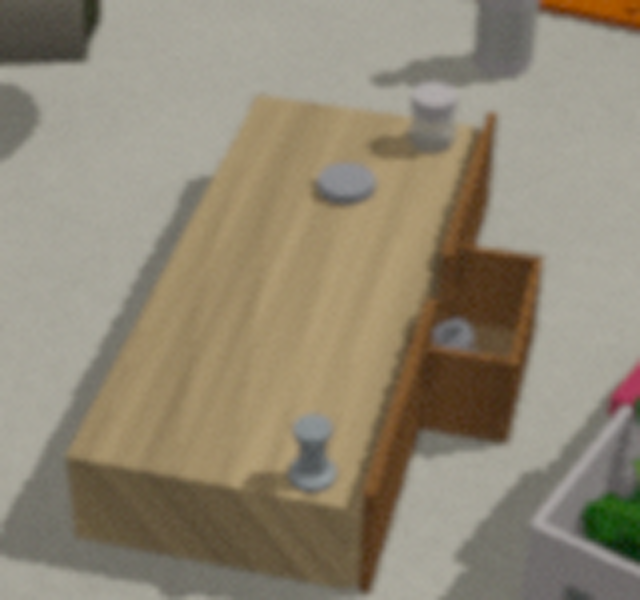

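View pics/n_t.png

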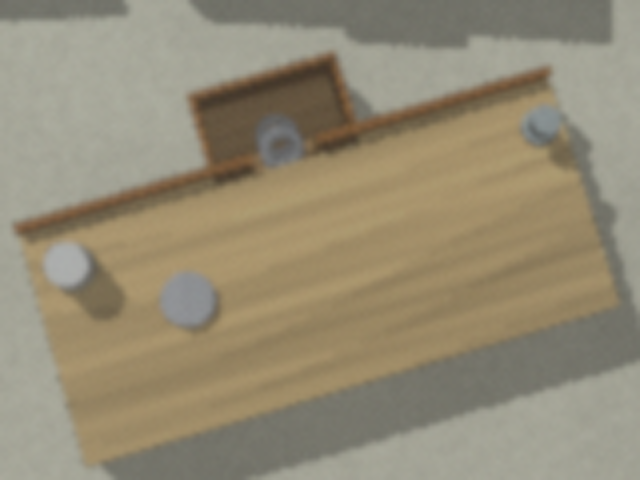

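```bash
python3 - <<'E'
import cv2,pickle
t,s=pickle.load(open("last.pkl","rb"))
a=cv2.resize(t["img"][140:180,230:280,::-1],None,fx=8,fy=8,interpolation=cv2.INTER_CUBIC)
b=cv2.resize(s["img"][170:210,262:302,::-1],None,fx=8,fy=8,interpolation=cv2.INTER_CUBIC)
cv2.imwrite("pics/p.png",cv2.hconcat([a,b]))
E
```

```text
(no output)
```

View pics/p.png

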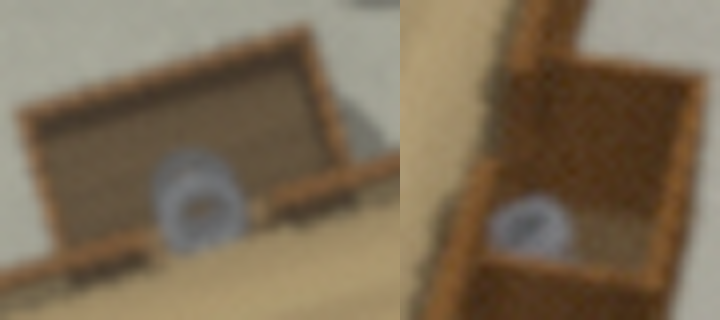

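```bash
python3 - <<'E'
from h import *;from plan import *;import pickle
t,s=pickle.load(open("last.pkl","rb"))
for z in(.015,.026,.036,.05,.06,.075):
    a=ray(t,254.8,166.2,z)[:2];b=ray(s,278.2,198.8,z)[:2];print(z,W2B(a).round(),W2B(b).round())
E
```

```text
0.015 [16.  1.] [14. 25.]
0.026 [15.  1.] [16. 12.]
0.036 [14.  1.] [17.  0.]
0.05 [12.  2.] [ 20. -16.]
0.06 [11.  2.] [ 21. -28.]
0.075 [9. 2.] [ 24. -46.]
```

Both views put the top collar about 36 mm above the table at board (15, 1). That is the height of a flat stack of three on the pocket floor, well inside the pocket. Handing in.

```bash
python3 - <<'E'
from rig import env
print(env.close_job(), env.observe()["time_s"])
E
```

```text
the job is handed in; nothing more can be done
the job is handed in; nothing more can be done
```

All three collars are in the pocket and the job is handed in, at about 23 s of the 64 s allowed. I swept them one at a time with the part-closed fingers: first to a point in front of the gate, then straight through it. I saw the first collar's edge and then a second collar in the pocket before starting the next sweep.

- **Pocket:** the last pictures show the three collars lying on top of one another near the board wall. From the two views, the top one is about 36 mm above the table at board (15, 1) mm, which matches a flat stack of three on the pocket floor. The lower collars are mostly hidden, so I could not see each one fully.
- **Everything else:** the disc, jar and stand-off show no visible movement, and the arm had moved clear of the board before I handed in.
- **Forces:** the highest wrist force in any reading was about 21 N, from touching the fingertips down on the board to find its height.

Two things disagreed:
- **Fingertip reach:** the fingers met the board when the TCP was about 1 mm above the board top. The stated fingertip reach is 22 mm, so I set the pushing height from that contact.
- **Camera offset:** the two cameras placed the collars up to about 6 mm apart, so I tracked the collars by how far they moved in one view.

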